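# Free the rusted bolt and open the lathe's chip guard

## Robot

A 6-joint arm with a two-finger parallel gripper is mounted at the origin on the work surface. World frame = base frame: x ahead of the robot, y to its left, z up, the work surface at z = 0. Lengths are in m, angles in degrees, forces in N, time in s.
With the tool pointing down it reaches from about 0.25 to 0.725 m from the base axis. Payload 4 kg.
Tool frame: the origin (TCP) lies between the finger pads; the fingertips stand 17 mm ahead of it and the grasp point (between the pads) lies 2 mm behind it (manip.finger_overhang is the distance from the TCP to the fingertips, in m); z points along the fingers, x is the direction in which the jaws open and shut, and the axes are right-handed (so a half turn about z gives the same grasp; the last joint's range is limited). The gripper opens to 85 mm and grips with 20 to 120 N. Pads are 22 mm wide; open, the fingers measure 114 mm over their backs; the gripper's body (76 mm by 85 mm) begins 54 mm behind the grasp point. The pads swing forward as they close: fully open they stand 13 mm farther back than shut.
Start: joints at [74.37, 13.785, 0.286, 76.501, 0, 90], TCP at [0.135, 0.482, 0.248] pointing down, gripper open.
Joint ranges: [-155.79, 155.79], [-60.16, 107.12], [-62.33, 73.08], [-114, 123.19], [-81.49, 82.49], [-180, 180]. Speed limits (degrees/s): [159.86, 159.86, 180, 180, 180, 180].

## Interface

Orientations are given as a 3x3 rotation matrix whose columns are the frame's x, y, z axes.
In Python, from cell import manip, eyes, ticket gives the robot as it stands.
- The arm moves only by the shell command python3 -m handwheel 'ROWS' [FORCE]. ROWS is JSON, a list of rows, each a list of 7 numbers: the opening, from 0 (shut) to 1 (fully open), then the shift along the tool's x, y, z in mm, then the turn, a rotation vector about the tool's x, y, z in rad. A call has exactly 10 rows; each row is the pose to reach, as a shift and turn from the pose commanded when the call began, along the tool's axes at that moment; what a row does not reach only later rows make up. A row lasts 1/10 s, in which the tool goes at most 50 mm and 8.59 degrees, less where a joint would pass 70% of its speed; a pose out of reach is approached as far as the arm can. A call with a gripper value outside its range is refused whole. The fingers move at their own pace and stop on an object; FORCE is the grip in N (left out, the last holds). Time passes only in rows, so rows that repeat a pose let the fingers close, or fill a call up. It gives the time, the measured TCP pose, the force and the opening at its end, in the units of the state.
- manip.get_state(): the state, without advancing time (a new reading comes with each control period).
- eyes.get_image(name): name is "scene" or "top"; returns a dict with "color" (480x640x3 uint8, red, green, blue), "K" (3x3 intrinsics, pixels), "k1" (the pictures are not rectified: a ray, as slopes to the right and down, at radius r is drawn at 1 + k1 r^2 times it, then the intrinsics apply), "cam_to_world" (4x4, takes a point from camera to world coordinates). Camera axes: x right, y up, looking along -z (the intrinsics and any distortion apply to the point x, -y, -z); pixel columns grow to the right and rows downward; lengths in m; the calibration is good to about 2 mm. A picture is of the moment at which its call begins. There is no depth.
- ticket.job_done(): hands the job in, once; it reports no verdict.
The state is a dict: "t": time; "qpos": joint angles; "qvel": joint speeds; "joint_efforts": joint torques, N m; "tool_pos": TCP position; "tool_rot": TCP orientation; "force": force on the tool from outside, world axes, zero at the start; "moment": the same for the moment, N m; "grip_width": finger opening in m.
Only numpy, scipy, OpenCV 4.12 (cv2) and the standard library are available. Lean on these libraries where they do the work, as an engineer would, in place of code of your own. Each camera call takes 0.05 s, during which the arm holds its last target.

## Task

The chip guard of the wood lathe is held shut by a rusted slide bolt: work the bolt loose with short strokes on and back until it runs, and draw it all the way back to its stop. Then swing the guard wide open, about square to the lathe or further, and let go. Leave the jar on the headstock and the things lying about where they are.

Things in the scene. Friction and masses are not known exactly. Their poses are not given: they have to be found in the camera images.
- lathe: Grey-green bench lathe, fixed, place and yaw differ each time. Origin on the table below the headstock's left end. Its +y runs from headstock to tailstock (robot's left at yaw 0); its -x side is the front, facing the robot. Bed 30 mm high, x -100 to 90, y -250 to 350 mm; chuck and pale wood blank at x = 15 mm, under 137 mm high; tailstock y 245 to 355 mm, 160 mm high.
- headstock_top (a point): Centre of the headstock's flat top, 170 mm up; the headstock is a box 180 mm (x) x 240 mm (y). At its front edge (lathe x = -70 mm) the bolt lies in two rusty guide loops, 16 mm long, tops 204 mm up, at lathe y = -12 and -140 mm. A jar stands farther back.
- bolt (a joint): Travel of the rusty brown bolt, m: 0 fully shot, 0.085 fully drawn (its stop). Drawing goes towards the lathe's -y (robot's right). Starts near 0.010. Seized: drawing meets a dead stop near 0.015 where more force is no use; push it back in to its dead stop (12 to 14 mm), draw again, and it gets about 5 mm farther. See bolt_tip.
- bolt_tip (a point): The bolt's end, axis 187 mm up, in the guard's staple; rod 16 mm thick, 200 mm long. Drawing stops are near 0.015 (may be absent), 0.021 and 0.026, each cleared by one full stroke back (to near 0.001, 0.007, 0.013; a stroke cut short gains nothing); then it runs. Drag in motion 4 to 9 N; steady 18 N or more means a dead stop. Staple clear from 0.05 on.
- bolt_handle (a point): Point on the axis of the bolt's upright handle, 235 mm above the table: a round rusty post 16 mm thick with a 19 mm ball on top, its end 258 mm up. Its free length, 205 to 258 mm up, can be pushed from either side or straddled. Moves with the bolt along the lathe's y.
- gate (a joint): Opening of the chip guard, rad: 0 shut, 1.57 square to the lathe, 1.75 its stop. A clear panel in a yellow frame, 205 mm wide, top 165 mm up, upright hinge at the tailstock end; opens to the lathe's front (-x), clockwise seen from above. Stays where left; 1 to 2 N at the pull post moves it. Locked by the bolt in its staple (dark loop at its free end, top 207 mm up).
- gate_pull (a point): Point on the axis of the guard's black upright pull post, 215 mm up; the post is 16 mm thick with a 19 mm ball, free from 165 to 235 mm up, 125 mm from the hinge line. Moves with the guard. The space behind it (lathe's +x side), above the wood blank, is open.
- gate_hinge (a point): Point on the guard's hinge line, 165 mm up, at x = -70, y = 222 mm of the lathe.
- jar_mid (a point): Centre of an amber glass jar, 60 mm wide and 75 mm high, standing on the headstock's top behind the bolt. Leave it.
- gouge: Woodturner's gouge lying on the table, 265 mm long with a wooden handle; origin under its middle. Leave it.
- square_blank: Pale square wood blank 170 x 50 x 50 mm on the table to the right; origin under its centre. Leave it.
- steel_cup: Steel cup 68 mm wide, 85 mm high, on the table to the left; origin under its centre. Leave it.
- wax_tin: Red tin 84 mm wide, 50 mm high, on the table to the left; origin under its centre. Leave it.

How it is judged:
By the outcome, as a careful person would: the job done as asked, in the order asked, and still so for the second after the job is handed in, with the robot touching nothing.
It also fails if it takes over 72 s, if anything falls off the work surface, if the arm or the gripper's body presses on something with over 40 N, if the wrist force passes 120 N, or if a joint passes its speed limit or range.

## Working session

There is one attempt and no reset: what is moved stays moved. The work goes in short steps, Python scripts to look and compute and a shell command to move; the robot and the scene stay as the last step left them, time stands still between calls to the robot, and variables do not carry over. Pictures are saved under pics/ and viewed, and the job is handed in when it is done.

```bash
ls; mkdir -p pics
cat > h.py <<'E'
import numpy as np, cv2
from cell import manip, eyes, ticket
def shot(n,f):
    d=eyes.get_image(n); cv2.imwrite('pics/'+f,d['color'][:,:,::-1]); return d
def ray(d,u,v):
    K=np.array(d['K']);k1=d['k1']
    x=(u-K[0,2])/K[0,0]; y=(v-K[1,2])/K[1,1]
    rd=np.hypot(x,y); r=rd
    for _ in range(30): r=rd/(1+k1*r*r)
    s=r/rd if rd>0 else 1
    T=np.array(d['cam_to_world']); dr=T[:3,:3]@np.array([x*s,-y*s,-1]); return T[:3,3],dr/np.linalg.norm(dr)
def onz(d,u,v,z):
    o,r=ray(d,u,v); return o+r*(z-o[2])/r[2]
def proj(d,p):
    T=np.array(d['cam_to_world']);K=np.array(d['K']); c=T[:3,:3].T@(np.array(p)-T[:3,3])
    x,y=c[0]/-c[2],-c[1]/-c[2]; s=1+d['k1']*(x*x+y*y); return K[0,0]*x*s+K[0,2],K[1,1]*y*s+K[1,2]
E
python3 - <<'E'
from h import *
import pickle
a=shot('scene','s0.png');b=shot('top','t0.png');pickle.dump((a,b),open('v0.pkl','wb'))
for d in(a,b):print(d['K'],d['k1'],np.round(d['cam_to_world'],3))
s=manip.get_state();print(s)
E
```

```text
pics
[[489.9885839    0.         316.81923334]
 [  0.         489.9885839  240.27124485]
 [  0.           0.           1.        ]] -0.066660517431617 [[-0.094 -0.842  0.531  1.413]
 [ 0.996 -0.083  0.045  0.044]
 [ 0.006  0.533  0.846  1.502]
 [ 0.     0.     0.     1.   ]]
[[596.15425176   0.         306.72299837]
 [  0.         596.15425176 235.81429695]
 [  0.           0.           1.        ]] -0.03490230951380112 [[-1.000e-03  9.750e-01 -2.220e-01  1.710e-01]
 [-1.000e+00 -1.000e-03  1.000e-03 -3.200e-02]
 [ 1.000e-03  2.220e-01  9.750e-01  1.903e+00]
 [ 0.000e+00  0.000e+00  0.000e+00  1.000e+00]]
{'t': 0.1, 'qpos': array([ 7.43690336e+01,  1.38289475e+01,  2.21920849e-01,  7.65031838e+01,
       -4.07025763e-04,  9.00007621e+01]), 'qvel': array([ 0.00979906, -0.04326391,  0.19003925,  0.09472604,  0.08730078,
       -0.09586292]), 'joint_efforts': array([ 3.41242203e-04, -3.73138940e+01,  2.53009379e+01,  1.08522788e-02,
        1.32668829e-04,  8.44123917e-06]), 'tool_pos': array([0.13457679, 0.48098852, 0.24749593]), 'tool_rot': array([[ 2.69452649e-01,  9.63013504e-01, -5.11436233e-04],
       [ 9.63011719e-01, -2.69453134e-01, -1.85430946e-03],
       [-1.92353315e-03,  7.12951131e-06, -9.99998150e-01]]), 'force': array([ 0.48237135, -0.47321464, -0.20672002]), 'moment': array([-0.0676908 , -0.00484452, -0.01412478]), 'grip_width': 0.08527050884272999}
```

View pics/s0.png

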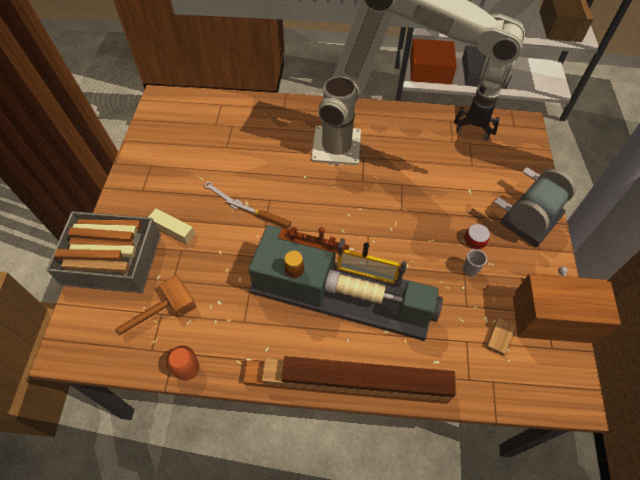

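View pics/t0.png

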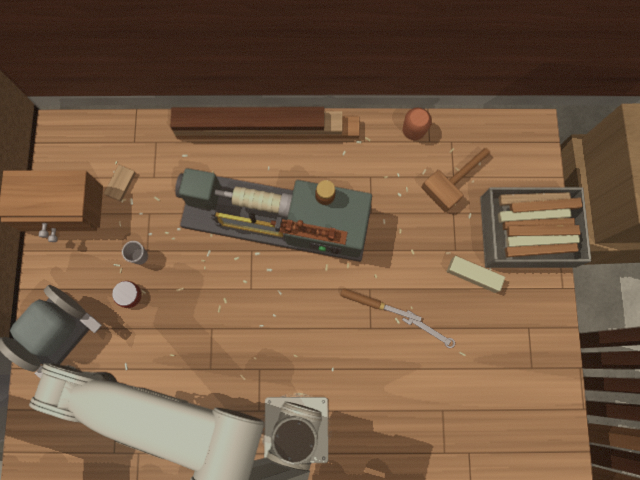

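The lathe is near the middle. In the scene view the headstock is at about (290,265), the handle near (340,243) and the pull post near (366,248). I'll zoom in on these.

Run:
```python
import cv2
a=cv2.imread('pics/s0.png')[215:345,235:455]; cv2.imwrite('pics/s0z.png',cv2.resize(a,None,fx=3.6,fy=3.6,interpolation=cv2.INTER_CUBIC))
a=cv2.imread('pics/t0.png')[160:270,170:385]; cv2.imwrite('pics/t0z.png',cv2.resize(a,None,fx=3.6,fy=3.6,interpolation=cv2.INTER_CUBIC))
```

```text
(no output)
```

View pics/s0z.png

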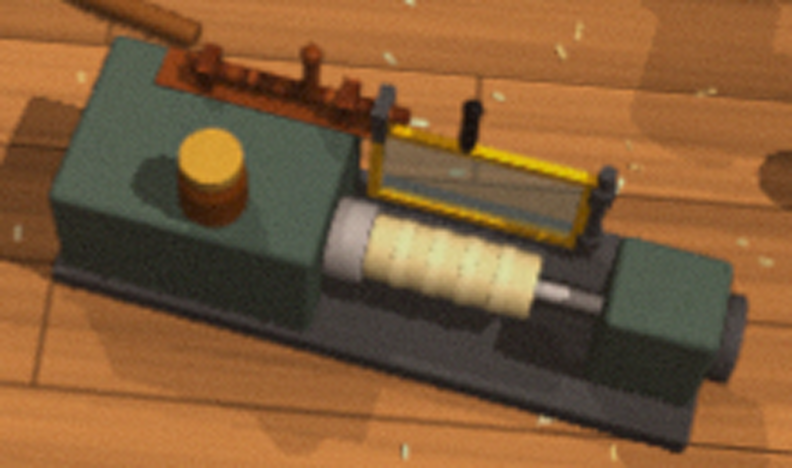

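View pics/t0z.png

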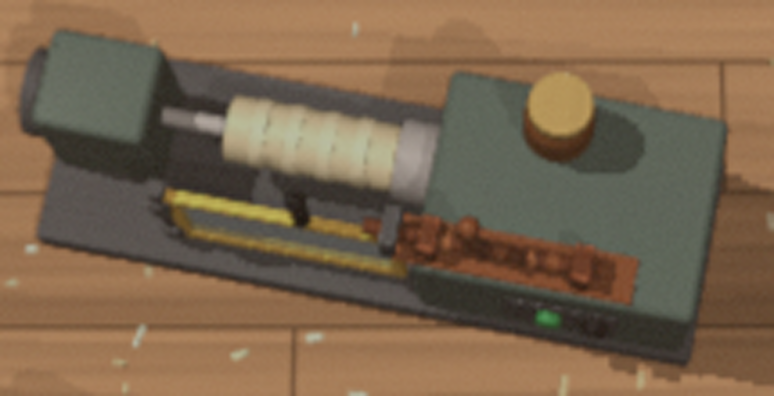

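```bash
cat > m.py <<'E'
from h import *
import pickle
a,b=pickle.load(open('v0.pkl','rb'))
S=lambda x,y:(235+x/3.6,215+y/3.6); T=lambda x,y:(170+x/3.6,160+y/3.6)
def tri(p,q):
    o1,r1=ray(a,*p);o2,r2=ray(b,*q)
    A=np.stack([r1,-r2],1); t=np.linalg.lstsq(A,o2-o1,rcond=None)[0]
    x,y=o1+t[0]*r1,o2+t[1]*r2; return (x+y)/2,np.linalg.norm(x-y)
if __name__=='__main__':
    np.set_printoptions(precision=4,suppress=True)
    print('handle',tri(S(312,52),T(466,228)), onz(a,*S(312,52),.2485),onz(b,*T(466,228),.2485))
    print('pull',tri(S(473,107),T(297,200)),onz(a,*S(473,107),.2255))
    sc=[onz(a,*S(*p),.17) for p in [(120,38),(357,135),(55,200),(322,262)]]
    tc=[onz(b,*T(*p),.17) for p in [(690,327),(408,270),(724,122),(456,73)]]
    for n,p,q in zip(['FR','FL','BR','BL'],sc,tc): print(n,p,q)
    print('jar',onz(a,*S(212,155),.245),onz(b,*T(562,105),.245))
E
python3 m.py
```

```text
handle (array([ 0.5851, -0.0124,  0.2485]), np.float64(0.0012663630759397674)) [ 0.585  -0.0118  0.2485] [ 0.5852 -0.013   0.2485]
pull (array([0.6138, 0.1262, 0.2275]), np.float64(0.004927240225391788)) [0.6123 0.1288 0.2255]
FR [ 0.5351 -0.1906  0.17  ] [ 0.5206 -0.1968  0.17  ]
FL [0.6165 0.0319 0.17  ] [0.569  0.0359 0.17  ]
BR [ 0.7068 -0.2216  0.17  ] [ 0.6967 -0.2293  0.17  ]
BL [0.7435 0.012  0.17  ] [ 0.74   -0.0034  0.17  ]
jar [ 0.6921 -0.0848  0.245 ] [ 0.6883 -0.0903  0.245 ]
```

Run:
```python
from m import *
np.set_printoptions(precision=4,suppress=True)
p=[onz(a,*S(*q),.165) for q in [(385,128),(470,149),(597,180)]]
q=[onz(b,*T(*q),.165) for q in [(170,195),(300,216),(385,234)]]
print(p,q)
for u,v in((p[0],p[2]),(q[2],q[0])):
    d=v-u;print(np.degrees(np.arctan2(-d[0],d[1])),np.linalg.norm(d))
# predicted pixels for yaw options given handle-line
for yaw in(-9,-10,-11,-12,-13):
    y=np.radians(yaw);ex=np.array([np.cos(y),np.sin(y),0]);ey=np.array([-np.sin(y),np.cos(y),0])
    P=np.array([.6138,.1262,0]); O=P+.07*ex-.097*ey
    h=np.array([.5851,-.0124,0])-O
    hg=O-.07*ex+.222*ey+[0,0,.165]
    f=lambda d,p:np.array(proj(d,p))
    c=[O+x*ex+yy*ey+np.array([0,0,.03]) for x,yy in((-.1,.35),(-.1,-.25),(.09,.35))]
    print(yaw,O,'h',h@ex,h@ey,'hinge',(f(a,hg)-[235,215])*3.6,(f(b,hg)-[170,160])*3.6,[(f(b,k)-[170,160])*3.6 for k in c])
```

```text
[array([0.6039, 0.056 , 0.165 ]), array([0.6181, 0.1319, 0.165 ]), array([0.6386, 0.2437, 0.165 ])] [array([0.6348, 0.2361, 0.165 ]), array([0.6165, 0.1267, 0.165 ]), array([0.6009, 0.0555, 0.165 ])]
-10.498555803690541 0.1908472933538885
-10.609533516188742 0.18375446011020605
-9 [0.6678 0.0194 0.    ] h -0.07666483852050456 -0.04438327315314074 hinge [603.8977 175.3191] [153.8134 196.6627] [array([ 30.815 , 245.7633]), array([692.4132, 347.9283]), array([72.8109, 47.16  ])]
-10 [0.6659 0.0185 0.    ] h -0.07419634508681386 -0.04447805726653294 hinge [603.4808 177.4229] [154.3307 194.1803] [array([ 31.2824, 240.9632]), array([690.8493, 354.4451]), array([76.7771, 43.1233])]
-11 [0.664  0.0176 0.    ] h -0.07172657340575889 -0.04452974579315307 hinge [603.0202 179.5196] [154.8922 191.7069] [array([ 31.8351, 236.1726]), array([689.1671, 360.9407]), array([80.8103, 39.1535])]
-12 [0.6621 0.0168 0.    ] h -0.06925627579371889 -0.044538322988175186 hinge [602.5161 181.6085] [155.4975 189.2431] [array([ 32.4728, 231.3931]), array([687.3667, 367.4127]), array([84.9094, 35.2516])]
-13 [0.6602 0.0159 0.    ] h -0.06678620472727663 -0.04450378623890255 hinge [601.9684 183.6889] [156.1466 186.7897] [array([ 33.1951, 226.6259]), array([685.4486, 373.8593]), array([89.0731, 31.4185])]
```

```bash
python3 -m handwheel '[[1,-10,15,-40,0,0,-0.02],[1,-25,40,-80,0,0,-0.04],[1,-42,67,-90,0,0,-0.06],[1,-62,100,-90,0,0,-0.0855],[1,-85,136,-90,0,0,-0.0855],[1,-108,173,-90,0,0,-0.0855],[1,-131,210,-90,0,0,-0.0855],[1,-154,246,-90,0,0,-0.0855],[1,-170,272,-90,0,0,-0.0855],[1,-177,283,-90,0,0,-0.0855]]' 60
cat > g.py <<'E'
from h import *
import sys
np.set_printoptions(precision=4,suppress=True)
s=manip.get_state();R=s['tool_rot'];p=s['tool_pos']
yaw=np.radians(-10.7);ex=np.array([np.cos(yaw),np.sin(yaw),0]);ey=np.array([-np.sin(yaw),np.cos(yaw),0])
print('t',s['t'],'p',p,'q',s['qpos'],'F ex,ey,z',s['force']@ex,s['force']@ey,s['force'][2],'w',s['grip_width'],'toolx ang',np.degrees(np.arctan2(R[1,0],R[0,0])),'tilt',R[:,2])
for i in range(1,len(sys.argv),3):
    t=np.array(list(map(float,sys.argv[i:i+3]))); print('to',t,'tool mm',R.T@(t-p)*1e3)
E
python3 g.py .585 -.0125 .338
```

```text
t: 1.1
tool_pos: [0.3608, 0.2326, 0.3379]
tool_rot: [[0.19, 0.982, -0.0], [0.982, -0.19, -0.001], [-0.001, -0.0, -1.0]]
force: [0.2, 0.8, 0.8]
grip_width: 0.0854
t 1.1 p [0.3608 0.2326 0.3379] q [32.8308  4.4448  2.2872 87.8917 -0.0333 43.7684] F ex,ey,z 0.007698400560289547 0.7949219605493866 0.839860720842872 w 0.08539477954020798 toolx ang 79.06243645052787 tilt [-0.0004 -0.001  -1.    ]
to [ 0.585  -0.0125  0.338 ] tool mm [-198.1348  266.6001    0.018 ]
```

```bash
python3 -m handwheel '[[1,-12,16,0,0,0,0],[1,-32,43,0,0,0,0],[1,-56,75,0,0,0,0],[1,-82,110,0,0,0,0],[1,-108,145,0,0,0,0],[1,-133,179,0,0,0,0],[1,-158,213,0,0,0,0],[1,-180,242,0,0,0,0],[1,-194,261,0,0,0,0],[1,-198,266.5,0,0,0,0]]'
python3 - <<'E'
from h import *
import pickle
a=shot('scene','s1.png')
x=a['color'][195:305,275:395,::-1];cv2.imwrite('pics/s1z.png',cv2.resize(x,None,fx=5,fy=5,interpolation=cv2.INTER_CUBIC))
E
python3 g.py .585 -.0125 .238
```

```text
t: 2.1
tool_pos: [0.5856, -0.0115, 0.3366]
tool_rot: [[0.189, 0.982, -0.002], [0.982, -0.189, -0.0], [-0.001, -0.002, -1.0]]
force: [-0.1, 0.2, -0.6]
grip_width: 0.0856
t 2.15 p [ 0.5854 -0.0112  0.3368] q [-1.0833 23.4189 26.8365 93.5337 -0.0169  9.7977] F ex,ey,z 0.08766679643551012 0.5711135748446461 -0.19195732630326492 w 0.08558405285618981 toolx ang 79.11900941895041 tilt [-0.002  -0.0003 -1.    ]
to [ 0.585  -0.0125  0.238 ] tool mm [-1.3338  0.0569 98.7833]
```

View pics/s1z.png

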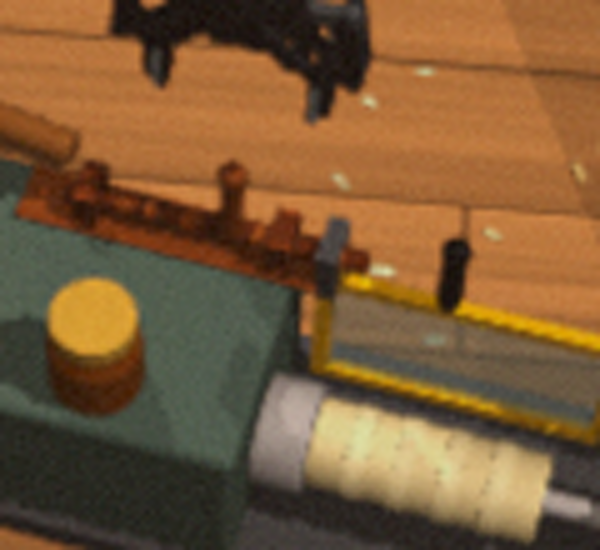

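The gripper is centred over the handle, which is at zoom (232,170), and the jaws line up with the bolt. I'll descend and close.

```bash
python3 -m handwheel '[[1,-1,0,15,0,0,0],[1,-1,0,40,0,0,0],[1,-1,0,65,0,0,0],[1,-1,0,85,0,0,0],[1,-1,0,96,0,0,0],[1,-1,0,98,0,0,0],[0.3,-1,0,98,0,0,0],[0,-1,0,98,0,0,0],[0,-1,0,98,0,0,0],[0,-1,0,98,0,0,0]]' 50; python3 g.py
```

```text
t: 3.15
tool_pos: [0.5848, -0.0104, 0.2412]
tool_rot: [[0.186, 0.982, 0.002], [0.982, -0.186, -0.0], [0.0, 0.002, -1.0]]
force: [0.2, 0.2, 0.1]
grip_width: 0.0286
t 3.15 p [ 0.5848 -0.0104  0.2412] q [-1.0155 23.6536 13.1571 79.4081  0.0011  9.7212] F ex,ey,z 0.14104389374430346 0.2564219260402138 0.10497975385059938 w 0.028578095162074484 toolx ang 79.26331385454581 tilt [ 0.0017 -0.     -1.    ]
```

```bash
python3 -m handwheel '[[0,0,0,0,0,0,0],[0,0,0,0,0,0,0],[0,0,0,0,0,0,0],[0,0,0,0,0,0,0],[0,-1,0,0,0,0,0],[0,-2,0,0,0,0,0],[0,-3,0,0,0,0,0],[0,-4,0,0,0,0,0],[0,-5,0,0,0,0,0],[0,-5,0,0,0,0,0]]' ; python3 g.py
```

```text
t: 4.15
tool_pos: [0.5842, -0.0133, 0.2413]
tool_rot: [[0.185, 0.983, 0.003], [0.983, -0.185, 0.004], [0.004, 0.002, -1.0]]
force: [0.5, 3.4, 6.0]
grip_width: 0.0161
t 4.15 p [ 0.5842 -0.0133  0.2413] q [-1.417  23.5529 13.0125 79.3169  0.2337  9.2301] F ex,ey,z -0.11779952020966382 3.467130596897778 5.963024208034014 w 0.01612622602098325 toolx ang 79.35335017584505 tilt [ 0.0026  0.004  -1.    ]
```

```bash
echo 'print("Y", (p@ey)*1e3)' >> g.py; python3 -m handwheel '[[0,-1,0,0,0,0,0],[0,-2,0,0,0,0,0],[0,-3,0,0,0,0,0],[0,-4,0,0,0,0,0],[0,-5,0,0,0,0,0],[0,-6,0,0,0,0,0],[0,-6,0,0,0,0,0],[0,-6,0,0,0,0,0],[0,-6,0,0,0,0,0],[0,-6,0,0,0,0,0]]' ; python3 g.py
```

```text
t: 5.15
tool_pos: [0.5833, -0.0181, 0.2413]
tool_rot: [[0.184, 0.983, 0.003], [0.983, -0.184, 0.006], [0.006, 0.002, -1.0]]
force: [0.1, 6.5, 4.4]
grip_width: 0.0163
t 5.15 p [ 0.5833 -0.0181  0.2413] q [-1.9446 23.447  12.856  79.2497  0.3437  8.6524] F ex,ey,z -1.1316725959287395 6.404565846080744 4.386222829672553 w 0.016319989118146833 toolx ang 79.40382012887851 tilt [ 0.003   0.0059 -1.    ]
Y 90.52733041313908
```

```bash
python3 -m handwheel '[[0,-1,0,0,0,0,0],[0,-2,0,0,0,0,0],[0,-3,0,0,0,0,0],[0,-4,0,0,0,0,0],[0,-5,0,0,0,0,0],[0,-6,0,0,0,0,0],[0,-6,0,0,0,0,0],[0,-6,0,0,0,0,0],[0,-6,0,0,0,0,0],[0,-6,0,0,0,0,0]]' ; python3 g.py
```

```text
t: 6.15
tool_pos: [0.5824, -0.0224, 0.2413]
tool_rot: [[0.183, 0.983, 0.003], [0.983, -0.183, 0.009], [0.009, 0.002, -1.0]]
force: [2.1, 10.9, 4.6]
grip_width: 0.0159
t 6.15 p [ 0.5824 -0.0224  0.2413] q [-2.4558 23.3498 12.7052 79.1808  0.5132  8.0671] F ex,ey,z 0.08068192003395365 11.063169985158618 4.57319829983063 w 0.015909973107835255 toolx ang 79.4783585691397 tilt [ 0.0034  0.0088 -1.    ]
Y 86.11475561351888
```

```bash
python3 -m handwheel '[[0,-1,0,0,0,0,0],[0,-2,0,0,0,0,0],[0,-3,0,0,0,0,0],[0,-4,0,0,0,0,0],[0,-5,0,0,0,0,0],[0,-6,0,0,0,0,0],[0,-6,0,0,0,0,0],[0,-6,0,0,0,0,0],[0,-6,0,0,0,0,0],[0,-6,0,0,0,0,0]]' ; python3 g.py;python3 - <<'E'
from h import *
a=shot('scene','s2.png')
x=a['color'][195:305,275:395,::-1];cv2.imwrite('pics/s2z.png',cv2.resize(x,None,fx=5,fy=5,interpolation=cv2.INTER_CUBIC))
E
```

```text
t: 7.15
tool_pos: [0.5824, -0.023, 0.2413]
tool_rot: [[0.178, 0.984, 0.005], [0.984, -0.178, 0.019], [0.02, 0.002, -1.0]]
force: [4.0, 25.4, 3.0]
grip_width: 0.0158
t 7.15 p [ 0.5824 -0.023   0.2413] q [-2.7991 23.2772 12.5913 79.0551  1.1005  7.4797] F ex,ey,z -0.7682563206910382 25.672793402671456 3.0340644478106897 w 0.015830076958564573 toolx ang 79.72478517712072 tilt [ 0.0055  0.019  -0.9998]
Y 85.56089925467393
```

View pics/s2z.png

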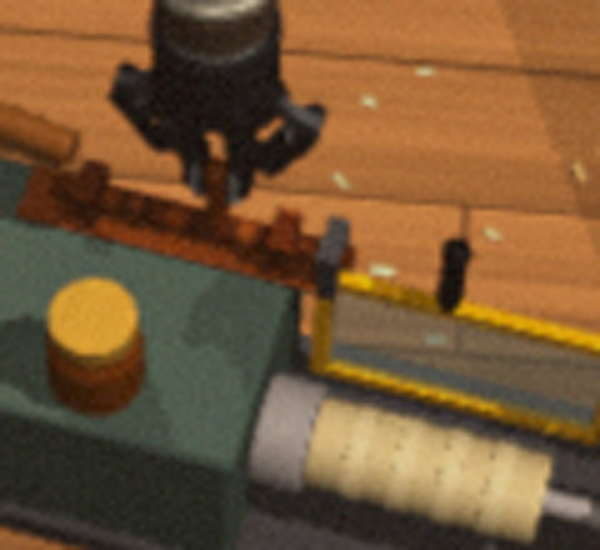

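The bolt has hit a dead stop: 25.7 N at Y=85.6, about 11 mm from where it started, so this is the stop near 0.021. The picture shows the jaws on the handle at (217,185). Now a full stroke back in.

```bash
python3 -m handwheel '[[0,3,0,0,0,0,0],[0,6,0,0,0,0,0],[0,9,0,0,0,0,0],[0,11,0,0,0,0,0],[0,13,0,0,0,0,0],[0,15,0,0,0,0,0],[0,17,0,0,0,0,0],[0,19,0,0,0,0,0],[0,21,0,0,0,0,0],[0,22,0,0,0,0,0]]' ; python3 g.py
```

```text
t: 8.2
tool_pos: [0.5842, -0.0132, 0.2413]
tool_rot: [[0.188, 0.982, 0.001], [0.982, -0.188, -0.004], [-0.004, 0.002, -1.0]]
force: [-2.5, -7.4, 6.4]
grip_width: 0.0162
t 8.2 p [ 0.5842 -0.0132  0.2413] q [-1.1826 23.6163 13.11   79.4293 -0.2284  9.6249] F ex,ey,z -1.0695583098797201 -7.7372502042800555 6.401848884190137 w 0.016184876468265302 toolx ang 79.19211706696306 tilt [ 0.001 -0.004 -1.   ]
Y 95.49452437797159
```

```bash
python3 -m handwheel '[[0,2,0,0,0,0,0],[0,3,0,0,0,0,0],[0,4,0,0,0,0,0],[0,5,0,0,0,0,0],[0,6,0,0,0,0,0],[0,7,0,0,0,0,0],[0,8,0,0,0,0,0],[0,9,0,0,0,0,0],[0,9,0,0,0,0,0],[0,9,0,0,0,0,0]]' ; python3 g.py
```

```text
t: 9.2
tool_pos: [0.5851, -0.0087, 0.2413]
tool_rot: [[0.191, 0.982, -0.0], [0.982, -0.191, -0.012], [-0.012, 0.002, -1.0]]
force: [-4.0, -17.2, 7.4]
grip_width: 0.016
t 9.2 p [ 0.5851 -0.0087  0.2413] q [-0.5205 23.7794 13.3568 79.5981 -0.6767 10.4906] F ex,ey,z -0.7375680265424085 -17.66887928404118 7.445925943728516 w 0.016012522182411094 toolx ang 78.98840228386462 tilt [-0.0005 -0.0118 -0.9999]
Y 100.08512818720004
```

```bash
python3 -m handwheel '[[0,1,0,0,0,0,0],[0,2,0,0,0,0,0],[0,3,0,0,0,0,0],[0,4,0,0,0,0,0],[0,5,0,0,0,0,0],[0,5,0,0,0,0,0],[0,5,0,0,0,0,0],[0,5,0,0,0,0,0],[0,5,0,0,0,0,0],[0,5,0,0,0,0,0]]' ; python3 g.py
```

```text
t: 10.2
tool_pos: [0.5852, -0.0082, 0.2412]
tool_rot: [[0.195, 0.981, -0.002], [0.981, -0.195, -0.02], [-0.02, 0.002, -1.0]]
force: [-5.9, -27.7, 8.0]
grip_width: 0.0159
t 10.2 p [ 0.5852 -0.0082  0.2412] q [-0.2432 23.8735 13.4837 79.7371 -1.1456 10.9765] F ex,ey,z -0.6823624024736799 -28.282661594357435 7.994473347697703 w 0.01588066416538421 toolx ang 78.7806401081172 tilt [-0.0023 -0.02   -0.9998]
Y 100.58014873287196
```

The dead stop inward is confirmed: −28 N, Y=100.5. Now draw.

```bash
python3 -m handwheel '[[0,-3,0,0,0,0,0],[0,-6,0,0,0,0,0],[0,-9,0,0,0,0,0],[0,-12,0,0,0,0,0],[0,-15,0,0,0,0,0],[0,-18,0,0,0,0,0],[0,-20,0,0,0,0,0],[0,-22,0,0,0,0,0],[0,-24,0,0,0,0,0],[0,-26,0,0,0,0,0]]' ; python3 g.py;  python3 -m handwheel '[[0,-1,0,0,0,0,0],[0,-2,0,0,0,0,0],[0,-3,0,0,0,0,0],[0,-4,0,0,0,0,0],[0,-5,0,0,0,0,0],[0,-6,0,0,0,0,0],[0,-7,0,0,0,0,0],[0,-8,0,0,0,0,0],[0,-8,0,0,0,0,0],[0,-8,0,0,0,0,0]]' ; python3 g.py
```

```text
t: 11.2
tool_pos: [0.5828, -0.0207, 0.2413]
tool_rot: [[0.184, 0.983, 0.003], [0.983, -0.184, 0.005], [0.005, 0.002, -1.0]]
force: [0.0, 5.3, 5.4]
grip_width: 0.0162
t 11.2 p [ 0.5828 -0.0207  0.2413] q [-2.1739 23.4077 12.7949 79.2443  0.2763  8.4544] F ex,ey,z -0.9825807856667209 5.242650306852324 5.438147493820429 w 0.016157303885522275 toolx ang 79.37222728764 tilt [ 0.0027  0.0047 -1.    ]
Y 87.8192642256454
t: 12.2
tool_pos: [0.5814, -0.0276, 0.2413]
tool_rot: [[0.184, 0.983, 0.003], [0.983, -0.184, 0.006], [0.007, 0.002, -1.0]]
force: [0.5, 8.0, 5.4]
grip_width: 0.0162
t 12.2 p [ 0.5814 -0.0276  0.2413] q [-2.9068 23.2781 12.5989 79.1737  0.3738  7.6738] F ex,ey,z -0.977370032210927 7.930189286972864 5.4264927482709595 w 0.01624183305913977 toolx ang 79.42015461342325 tilt [ 0.0029  0.0064 -1.    ]
Y 80.77649122676841
```

```bash
python3 -m handwheel '[[0,-1,0,0,0,0,0],[0,-2,0,0,0,0,0],[0,-3,0,0,0,0,0],[0,-4,0,0,0,0,0],[0,-5,0,0,0,0,0],[0,-6,0,0,0,0,0],[0,-7,0,0,0,0,0],[0,-7,0,0,0,0,0],[0,-7,0,0,0,0,0],[0,-7,0,0,0,0,0]]' ; python3 g.py
```

```text
t: 13.2
tool_pos: [0.5813, -0.0283, 0.2413]
tool_rot: [[0.179, 0.984, 0.005], [0.984, -0.179, 0.018], [0.019, 0.002, -1.0]]
force: [4.2, 22.6, 3.9]
grip_width: 0.016
t 13.2 p [ 0.5813 -0.0283  0.2413] q [-3.3085 23.1986 12.4688 79.038   1.0532  6.9897] F ex,ey,z -0.07637736548804498 22.97669448185997 3.865555838986451 w 0.01596886944449893 toolx ang 79.70487532921139 tilt [ 0.0051  0.0181 -0.9998]
Y 80.08820758251026
```

That's the 0.026 stop (23 N, Y=80.1). Full stroke back.

```bash
python3 -m handwheel '[[0,3,0,0,0,0,0],[0,6,0,0,0,0,0],[0,9,0,0,0,0,0],[0,12,0,0,0,0,0],[0,15,0,0,0,0,0],[0,18,0,0,0,0,0],[0,20,0,0,0,0,0],[0,22,0,0,0,0,0],[0,24,0,0,0,0,0],[0,26,0,0,0,0,0]]' ; python3 g.py;  python3 -m handwheel '[[0,1,0,0,0,0,0],[0,2,0,0,0,0,0],[0,3,0,0,0,0,0],[0,4,0,0,0,0,0],[0,5,0,0,0,0,0],[0,6,0,0,0,0,0],[0,7,0,0,0,0,0],[0,8,0,0,0,0,0],[0,8,0,0,0,0,0],[0,8,0,0,0,0,0]]' ; python3 g.py
```

```text
t: 14.2
tool_pos: [0.5839, -0.0149, 0.2413]
tool_rot: [[0.188, 0.982, 0.001], [0.982, -0.188, -0.005], [-0.005, 0.002, -1.0]]
force: [-2.4, -8.5, 6.2]
grip_width: 0.0159
t 14.2 p [ 0.5839 -0.0149  0.2413] q [-1.3183 23.5915 13.0729 79.4299 -0.3008  9.5325] F ex,ey,z -0.7462472448950412 -8.835603879703466 6.1542451698861 w 0.015856147361830802 toolx ang 79.14876373984708 tilt [ 0.0008 -0.0053 -1.    ]
Y 93.72335084890443
t: 15.2
tool_pos: [0.5841, -0.0138, 0.2413]
tool_rot: [[0.193, 0.981, -0.002], [0.981, -0.193, -0.018], [-0.018, 0.002, -1.0]]
force: [-6.2, -24.3, 7.8]
grip_width: 0.0161
t 15.2 p [ 0.5841 -0.0138  0.2413] q [-0.8546 23.7252 13.2687 79.6285 -1.0146 10.3015] F ex,ey,z -1.6147285515824668 -25.057835231476954 7.840521811539446 w 0.016062619332218857 toolx ang 78.84376042359331 tilt [-0.0017 -0.0177 -0.9998]
Y 94.9029478752814
```

```bash
python3 -m handwheel '[[0,-3,0,0,0,0,0],[0,-7,0,0,0,0,0],[0,-11,0,0,0,0,0],[0,-15,0,0,0,0,0],[0,-19,0,0,0,0,0],[0,-23,0,0,0,0,0],[0,-27,0,0,0,0,0],[0,-31,0,0,0,0,0],[0,-35,0,0,0,0,0],[0,-39,0,0,0,0,0]]' ; python3 g.py
```

```text
t: 16.2
tool_pos: [0.5789, -0.0404, 0.2413]
tool_rot: [[0.184, 0.983, 0.002], [0.983, -0.184, 0.005], [0.005, 0.002, -1.0]]
force: [-0.9, 5.5, 5.7]
grip_width: 0.0161
t 16.2 p [ 0.5789 -0.0404  0.2413] q [-4.1351 23.0929 12.323  79.1103  0.2859  6.491 ] F ex,ey,z -1.902043233784241 5.204056570724772 5.6778624739003725 w 0.016105571097201777 toolx ang 79.37445134338616 tilt [ 0.0024  0.0048 -1.    ]
Y 67.76492785752657
```

It runs: Y=67.8, past every seized stop, at 5 N. Continue to the end stop.

```bash
python3 -m handwheel '[[0,-4,0,0,0,0,0],[0,-8,0,0,0,0,0],[0,-12,0,0,0,0,0],[0,-16,0,0,0,0,0],[0,-20,0,0,0,0,0],[0,-24,0,0,0,0,0],[0,-28,0,0,0,0,0],[0,-32,0,0,0,0,0],[0,-35,0,0,0,0,0],[0,-38,0,0,0,0,0]]' ; python3 g.py; python3 -m handwheel '[[0,-2,0,0,0,0,0],[0,-4,0,0,0,0,0],[0,-6,0,0,0,0,0],[0,-8,0,0,0,0,0],[0,-9,0,0,0,0,0],[0,-10,0,0,0,0,0],[0,-11,0,0,0,0,0],[0,-12,0,0,0,0,0],[0,-12,0,0,0,0,0],[0,-12,0,0,0,0,0]]' ; python3 g.py
```

```text
t: 17.2
tool_pos: [0.5715, -0.0778, 0.2413]
tool_rot: [[0.184, 0.983, 0.002], [0.983, -0.184, 0.005], [0.005, 0.001, -1.0]]
force: [-0.8, 5.2, 6.7]
grip_width: 0.0162
t 17.2 p [ 0.5715 -0.0778  0.2413] q [-7.8921 22.7229 11.7685 78.9747  0.2757  2.7378] F ex,ey,z -1.7814758907782036 4.920741817225575 6.747275189275528 w 0.01618951077378466 toolx ang 79.37041085786528 tilt [ 0.0019  0.0046 -1.    ]
Y 29.63420496133068
t: 18.2
tool_pos: [0.57, -0.0859, 0.2413]
tool_rot: [[0.182, 0.983, 0.003], [0.983, -0.182, 0.011], [0.012, 0.001, -1.0]]
force: [-0.2, 15.6, 6.2]
grip_width: 0.0158
t 18.2 p [ 0.57   -0.0859  0.2413] q [-8.9088 22.6732 11.6907 78.9465  0.6767  1.5553] F ex,ey,z -3.0633659250750984 15.339731348888916 6.168352170763911 w 0.01582557256386561 toolx ang 79.53662309462702 tilt [ 0.0031  0.0115 -0.9999]
Y 21.39836215633061
```

```bash
python3 -m handwheel '[[0,-1,0,0,0,0,0],[0,-2,0,0,0,0,0],[0,-3,0,0,0,0,0],[0,-4,0,0,0,0,0],[0,-5,0,0,0,0,0],[0,-5,0,0,0,0,0],[0,-5,0,0,0,0,0],[0,-5,0,0,0,0,0],[0,-5,0,0,0,0,0],[0,-5,0,0,0,0,0]]' ; python3 g.py
```

```text
t: 19.2
tool_pos: [0.5699, -0.0861, 0.2413]
tool_rot: [[0.178, 0.984, 0.005], [0.984, -0.178, 0.02], [0.021, 0.001, -1.0]]
force: [2.6, 27.2, 6.2]
grip_width: 0.016
t 19.2 p [ 0.5699 -0.0861  0.2413] q [-9.1864 22.6662 11.6704 78.9248  1.1968  1.0567] F ex,ey,z -2.500261281823583 27.199086840029135 6.239787386702609 w 0.0160261544879724 toolx ang 79.75826504779025 tilt [ 0.0047  0.0204 -0.9998]
Y 21.205962189384344
```

End stop confirmed (27 N, no motion). I'll unwind, open and lift.

```bash
python3 -m handwheel '[[0,3,0,0,0,0,0],[0,6,0,0,0,0,0],[0,7.5,0,0,0,0,0],[0.5,7.5,0,0,0,0,0],[0.5,7.5,0,0,0,0,0],[0.5,7.5,0,0,0,0,0],[0.5,7.5,0,0,0,0,0],[0.5,7.5,0,-10,0,0,0],[0.5,7.5,0,-35,0,0,0],[0.5,7.5,0,-70,0,0,0]]'
python3 - <<'E'
from h import *
import pickle
a=shot('scene','s3.png');b=shot('top','t3.png')
pickle.dump((a,b),open('v3.pkl','wb'))
x=a['color'][195:305,255:425,::-1];cv2.imwrite('pics/s3z.png',cv2.resize(x,None,fx=4.6,fy=4.6,interpolation=cv2.INTER_CUBIC))
E
python3 g.py .615 .126 .34
```

```text
t: 20.2
tool_pos: [0.5683, -0.0896, 0.3098]
tool_rot: [[0.187, 0.982, -0.004], [0.982, -0.187, 0.001], [-0.0, -0.004, -1.0]]
force: [-0.5, -0.5, 0.2]
grip_width: 0.0429
t 20.3 p [ 0.5715 -0.09    0.3165] q [-8.9528 21.7831 21.4256 89.0516 -0.0009  1.8047] F ex,ey,z 0.08333276437506981 -0.03201785378239542 1.2247942951300912 w 0.042965292443083225 toolx ang 79.24258695354278 tilt [ 0.0102 -0.0016 -0.9999]
to [0.615 0.126 0.34 ] tool mm [220.3698   2.6989 -23.4514]
Y 17.634220910801858
```

View pics/s3z.png

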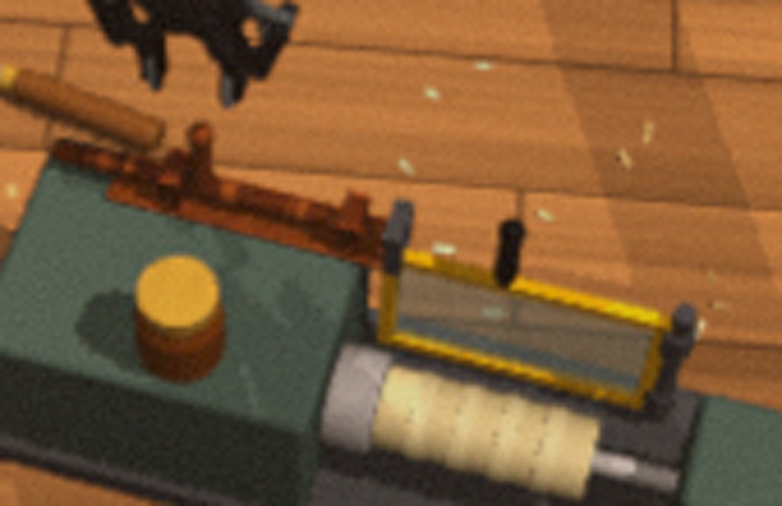

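Run:
```python
from m import *
b=pickle.load(open('v3.pkl','rb'))[1]
a=pickle.load(open('v3.pkl','rb'))[0]
im=b['color'][190:250,215:315,::-1];im=cv2.resize(im,None,fx=8,fy=8,interpolation=cv2.INTER_CUBIC);cv2.imwrite('pics/t3z.png',im)
im=a['color'][225:285,335:415,::-1];im=cv2.resize(im,None,fx=8,fy=8,interpolation=cv2.INTER_CUBIC);cv2.imwrite('pics/s3y.png',im)
for z in(.165,.2255): print(z,(np.array(proj(b,(.6125,.128,z)))-[215,190])*8,(np.array(proj(a,(.6125,.128,z)))-[335,225])*8)
print([onz(b,*q,0) for q in((133,252),(126,293))])
```

```text
0.165 [303.09695835 250.32947636] [235.1875516  238.18995461]
0.2255 [288.59132728 209.37009788] [249.08231139 157.99143383]
[array([0.55148423, 0.53287289, 0.        ]), array([0.41711885, 0.54706974, 0.        ])]
```

View pics/t3z.png

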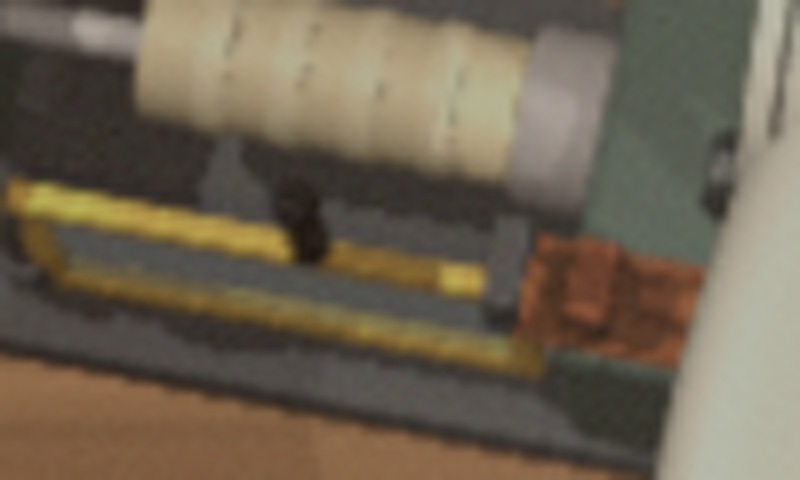

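View pics/s3y.png

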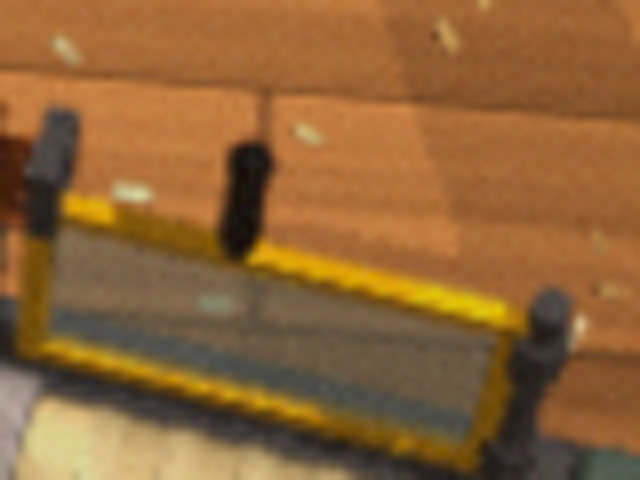

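```bash
python3 -m handwheel '[[0.6,10,0,-10,0,0,0],[0.6,30,0,-20,0,0,0],[0.6,58,0,-20,0,0,0],[0.6,88,0,-20,0,0,0],[0.6,118,0,-20,0,0,0],[0.6,148,0,-20,0,0,0],[0.6,178,0,-20,0,0,0],[0.6,203,0,-20,0,0,0],[0.6,217,0,-20,0,0,0],[0.6,221,0,-20,0,0,0]]';python3 -m handwheel '[[0.6,0,0,0,0,0,0],[0.6,0,0,0,0,0,0],[0.6,0,0,0,0,0,0],[0.6,0,0,0,0,0,0],[0.6,0,0,0,0,0,0],[0.6,0,0,0,0,0,0],[0.6,0,0,0,0,0,0],[0.6,0,0,0,0,0,0],[0.6,0,0,0,0,0,0],[0.6,0,0,0,0,0,0]]'; python3 g.py .6133 .127 .217
```

```text
t: 21.3
tool_pos: [0.6103, 0.1295, 0.3296]
tool_rot: [[0.184, 0.983, -0.001], [0.983, -0.184, -0.0], [-0.0, -0.001, -1.0]]
force: [-0.4, -0.5, -0.1]
grip_width: 0.0515
t: 22.3
tool_pos: [0.6105, 0.1278, 0.3303]
tool_rot: [[0.186, 0.983, 0.0], [0.983, -0.186, 0.0], [0.0, 0.0, -1.0]]
force: [0.8, -0.9, 0.0]
grip_width: 0.0513
t 22.3 p [0.6105 0.1278 0.3303] q [11.8201 28.4065 33.6301 95.2226  0.0005 22.5458] F ex,ey,z 0.9955742663259118 -0.7636767960963182 0.04202074323894187 w 0.05126798076995042 toolx ang 79.27429468924336 tilt [ 0.  0. -1.]
to [0.6133 0.127  0.217 ] tool mm [ -0.2332   2.8908 113.3043]
Y 238.89404973196469
```

```bash
python3 -m handwheel '[[0.6,0,3,15,0,0,0],[0.6,0,3,40,0,0,0],[0.6,0,3,65,0,0,0],[0.6,0,3,90,0,0,0],[0.6,0,3,106,0,0,0],[0.6,0,3,112,0,0,0],[0,0,3,112,0,0,0],[0,0,3,112,0,0,0],[0,0,3,112,0,0,0],[0,0,3,112,0,0,0]]' 30
python3 - <<'E'
from h import *
a=shot('scene','s4.png')
x=a['color'][195:305,305:435,::-1];cv2.imwrite('pics/s4z.png',cv2.resize(x,None,fx=5,fy=5,interpolation=cv2.INTER_CUBIC))
E
python3 g.py
```

```text
t: 23.3
tool_pos: [0.614, 0.1268, 0.2197]
tool_rot: [[0.187, 0.982, 0.002], [0.982, -0.187, -0.0], [0.0, 0.002, -1.0]]
force: [-0.3, -1.7, 2.1]
grip_width: 0.0171
t 23.35 p [0.614  0.1269 0.2197] q [11.6899 29.1043 18.5056 79.2752 -0.0371 22.444 ] F ex,ey,z 0.31659203148972187 -2.271427659253526 2.9526497624858097 w 0.017017857076804935 toolx ang 79.24592000370771 tilt [ 0.0023 -0.0002 -1.    ]
Y 238.65368768502205
```

View pics/s4z.png

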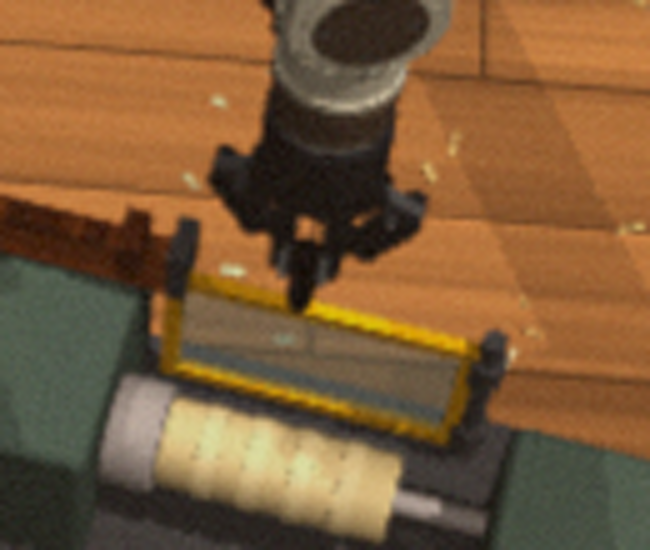

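The jaws hold the pull post at (300,270), width 17 mm. I'll swing the guard along its arc in steps, turning the tool with it.

```bash
python3 -m handwheel '[[0,0.1,-3.7,0,0,0,0.03],[0,0.4,-10,0,0,0,0.08],[0,1.2,-17.4,0,0,0,0.14],[0,2.5,-24.8,0,0,0,0.2],[0,4.5,-33.3,0,0,0,0.27],[0,7.2,-41.7,0,0,0,0.34],[0,10.4,-49.8,0,0,0,0.41],[0,14.1,-57.7,0,0,0,0.48],[0,17.8,-64.3,0,0,0,0.54],[0,21.8,-70.6,0,0,0,0.6]]'; python3 g.py
```

```text
t: 24.35
tool_pos: [0.5493, 0.1626, 0.2197]
tool_rot: [[0.71, 0.704, 0.004], [0.704, -0.71, 0.002], [0.004, 0.002, -1.0]]
force: [2.5, 0.6, 0.8]
grip_width: 0.0167
t 24.35 p [0.5493 0.1626 0.2197] q [16.4712 22.6239  8.3916 75.5169  0.0311 61.7136] F ex,ey,z 2.3302043649510633 1.044348310790203 0.8462782024122321 w 0.016670325503922206 toolx ang 44.757868472978906 tilt [ 0.004   0.0018 -1.    ]
Y 261.71461484002
```

```bash
python3 -m handwheel '[[0,0.2,-6.2,0,0,0,0.05],[0,0.9,-15,0,0,0,0.12],[0,2.2,-23.2,0,0,0,0.187],[0,4.2,-32.2,0,0,0,0.26],[0,6.8,-40.5,0,0,0,0.33],[0,10,-49,0,0,0,0.403],[0,12.9,-55.3,0,0,0,0.458],[0,16.5,-62,0,0,0,0.519],[0,19.5,-67,0,0,0,0.565],[0,21.8,-70.6,0,0,0,0.6]]'; python3 g.py;python3 -m handwheel '[[0,0.2,-6.2,0,0,0,0.05],[0,0.6,-12.5,0,0,0,0.1],[0,1.4,-18.7,0,0,0,0.15],[0,2.5,-24.8,0,0,0,0.2],[0,3.9,-30.9,0,0,0,0.25],[0,5.6,-36.9,0,0,0,0.3],[0,7.6,-42.9,0,0,0,0.35],[0,9.9,-48.7,0,0,0,0.4],[0,11.2,-51.5,0,0,0,0.425],[0,11.2,-51.5,0,0,0,0.425]]'
python3 - <<'E'
from h import *
a=shot('scene','s5.png')
x=a['color'][175:335,235:455,::-1];cv2.imwrite('pics/s5z.png',cv2.resize(x,None,fx=3.6,fy=3.6,interpolation=cv2.INTER_CUBIC))
E
python3 g.py
```

```text
t: 25.35
tool_pos: [0.5161, 0.2282, 0.2197]
tool_rot: [[0.983, 0.181, 0.006], [0.181, -0.983, 0.002], [0.006, -0.001, -1.0]]
force: [6.1, 0.5, -0.9]
grip_width: 0.0165
t 25.35 p [0.5161 0.2282 0.2197] q [ 23.8739  21.5614   6.8147  74.8908  -0.0375 103.4428] F ex,ey,z 5.916374692907559 1.5957349884482097 -0.9498271842023093 w 0.016455082752438375 toolx ang 10.430851004591695 tilt [ 0.0061  0.002  -1.    ]
Y 320.06043002660965
t: 26.35
tool_pos: [0.5183, 0.2806, 0.2197]
tool_rot: [[0.971, -0.24, 0.007], [-0.24, -0.971, 0.002], [0.006, -0.003, -1.0]]
force: [5.3, -0.6, 0.2]
grip_width: 0.0169
t 26.4 p [0.5183 0.2805 0.2197] q [ 28.4712  24.4173  11.1135  76.3047  -0.0942 132.3332] F ex,ey,z 4.786585472814648 0.7558650457215621 -0.865399355257683 w 0.016891348067509658 toolx ang -13.862896912476709 tilt [ 0.0068  0.0018 -1.    ]
Y 371.8652328151208
```

View pics/s5z.png

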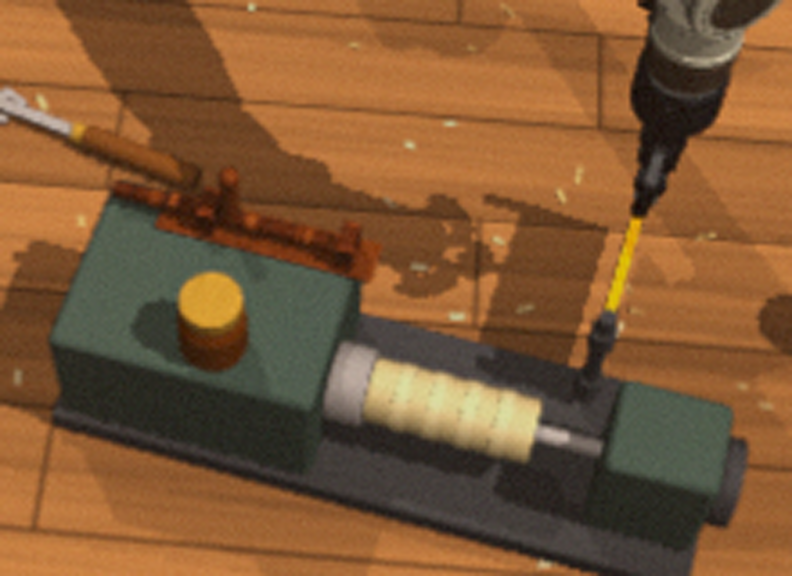

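The guard stands about 1.63 rad open, with the jaws still on the post near (640,200). Release and lift clear.

```bash
python3 -m handwheel '[[0.5,0,0,0,0,0,0],[0.5,0,0,0,0,0,0],[0.5,0,0,0,0,0,0],[0.5,0,0,0,0,0,0],[0.5,0,0,0,0,0,0],[0.5,0,0,-10,0,0,0],[0.5,0,0,-35,0,0,0],[0.5,0,0,-65,0,0,0],[0.5,0,0,-95,0,0,0],[0.5,0,0,-120,0,0,0]]'; python3 -m handwheel '[[0.5,-15,0,0,0,0,0],[0.5,-40,0,0,0,0,0],[0.5,-70,0,0,0,0,0],[0.5,-100,0,0,0,0,0],[0.5,-125,0,0,0,0,0],[0.5,-140,0,0,0,0,0],[0.5,-145,0,0,0,0,0],[0.5,-145,0,0,0,0,0],[0.5,-145,0,0,0,0,0],[0.5,-145,0,0,0,0,0]]'
python3 - <<'E'
from h import *
import pickle
a=shot('scene','s6.png');b=shot('top','t6.png')
x=a['color'][175:335,235:455,::-1];cv2.imwrite('pics/s6z.png',cv2.resize(x,None,fx=3.6,fy=3.6,interpolation=cv2.INTER_CUBIC))
E
python3 g.py
```

```text
t: 27.4
tool_pos: [0.5155, 0.2799, 0.3411]
tool_rot: [[0.971, -0.239, 0.002], [-0.239, -0.971, 0.001], [0.002, -0.002, -1.0]]
force: [1.0, -0.2, 0.8]
grip_width: 0.0426
t: 28.4
tool_pos: [0.3755, 0.3143, 0.3381]
tool_rot: [[0.971, -0.24, -0.0], [-0.24, -0.971, -0.0], [0.0, 0.0, -1.0]]
force: [-0.7, -0.8, -0.2]
grip_width: 0.0425
t 28.5 p [0.3753 0.3143 0.338 ] q [ 39.9451  11.4838  10.5677  89.1137  -0.0064 143.8443] F ex,ey,z -0.14562276539167782 0.49838166663603767 0.7412761584474744 w 0.04264828447181312 toolx ang -13.899223513815947 tilt [-0.0003 -0.0004 -1.    ]
Y 378.4673563830478
```

View pics/s6z.png

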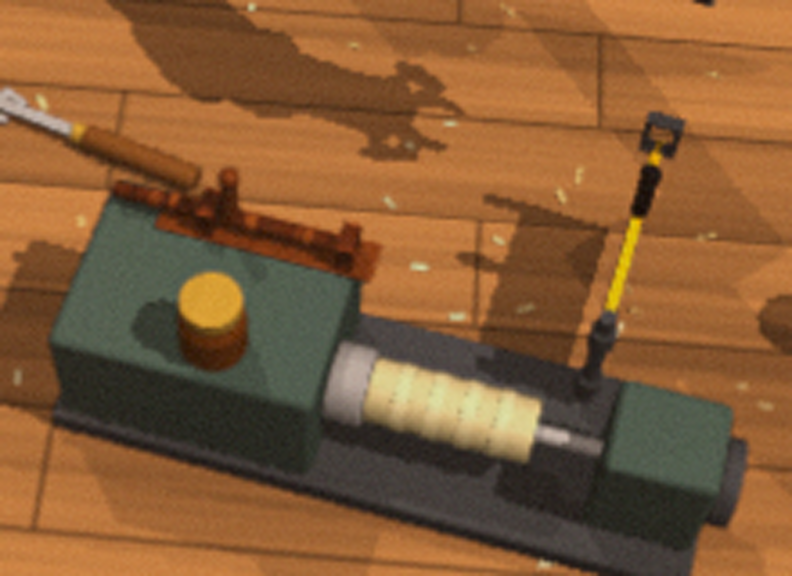

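View pics/s6.png

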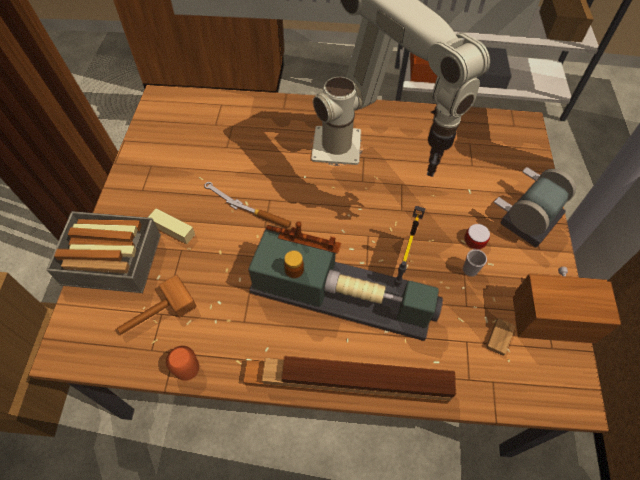

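Run:
```python
from m import *
y=np.radians(-10.7);ex=np.array([np.cos(y),np.sin(y),0]);ey=np.array([-np.sin(y),np.cos(y),0])
Z=lambda x,y:(235+x/3.6,175+y/3.6)
d=onz(a,*Z(655,160),.165)-onz(a,*Z(612,308),.165);print(np.linalg.norm(d),np.arctan2(-d@ex,-d@ey))
print('bolt moved mm',(onz(a,*S(312,52),.2485)-onz(a,*Z(229,176),.2485))@ey*1e3)
ticket.job_done()
```

```text
0.16725951661297073 1.6260657322051004
bolt moved mm 73.98906115464844
the job is handed in; nothing more can be done
```

The bolt is fully drawn, the guard is wide open, and I handed the job in at about 28.5 s of the 72 s.

- **Bolt:** It hit dead stops near 0.021 and 0.026; the one near 0.015 did not show up. I cleared each with a full push back to its inner dead stop. It then ran at about 5 N to its end stop, where it held 27 N without moving. The last picture shows it drawn about 74 mm from its start near 0.010, so at about 0.084 of 0.085.
- **Guard:** I swung it open by the pull post and let go. The last picture puts it at 1.63 rad, just past square, with the gripper well clear and touching nothing.
- **Other things:** The jar, gouge, blank, cup and tin look unmoved in the last picture. I judged those by eye and did not measure them.
- **Forces:** The highest reading was about 28 N, under the limits. I only read forces at the end of each move. No check failed or disagreed.

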